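# Draw the spent filter out of the fume extractor

## Task

Take the pull hook from its stand, reach down into the fume extractor's well with it, hook the filter cartridge by its wire loop and draw it out. With the hook, set the cartridge down gently and upright in the shallow parts tray, then hang the hook back in the fork of its stand. Do not touch the cartridge with the gripper, do not drop it, and leave the other things on the bench where they are.

Things in the scene. Friction and masses are not known exactly. Their poses are not given: they have to be found in the camera images.
- well_mouth (a point): centre of the mouth of the round filter well in the top of the fume extractor, 120 mm above the bench; z up. The well is a straight upright bore 68 mm in diameter and 110 mm deep; its flat floor is 10 mm above the bench. The extractor's axes.
- cartridge: the spent filter cartridge: a white pleated disc 56 mm in diameter and 26 mm high, loose, about 0.12 kg, standing upright on the well's floor within a few mm of its middle. On its top stands a rigid steel wire loop, in its y-z plane. Origin: centre of the underside; z up out of its top.
- loop_top (a point): crown of the wire loop: wire centre at its highest point, 56 mm above the cartridge's underside, on its axis; same axes. The loop is an arch of 4 mm wire, 40 mm wide along y; upright to 40 mm above the underside, then narrowing (20 mm wide at 51 mm) to the crown. Under the crown 28 mm are open down to the cartridge's top. The hook passes through along x, from either side.
- hook: the pull hook, loose, 0.09 kg, 162 mm long: a 5 mm steel shaft, a J at its lower end, a handle on top. Origin: on the shaft's axis, level with the bottom of the J; z up the shaft. The J points to +x: its upturned tip stands 14 mm beside the shaft's axis (outer side 16.5 mm), ends 15 mm above the bottom; 9 mm free between shaft and tip; bottom 5 mm thick. A collar 24 mm across is 98 to 102 mm up.
- hook_grip (a point): where to grip the hook: on the axis of its black handle, 128 mm above the bottom of the J. The handle is a 16 mm square bar, flats facing x and y, from 102 to 162 mm above the bottom. Axes as the hook. At the start the hook hangs upright in the stand, its J pointing out of the fork's open side (about the stand's -x).
- stand_hang (a point): where the hook's grip point is when it hangs rightly in its stand's fork: 150 mm above the bench, 30 mm above the fork's top. The fork's slot is 12 mm wide and runs along x from 35 mm behind (+x) to its open end 21 mm in front (-x). The collar rests on the tines, the shaft in the slot. Lips 3 mm high stand 17 mm in front and behind: lift the hook before drawing it out to -x.
- tray_floor (a point): centre of the inner floor of the parts tray, a fixed shallow square black tray 130 x 130 mm outside with walls 4 mm thick and 22 mm high above the bench; its floor is 4 mm above the bench. Axes along its sides, z up.
- extractor: the fume extractor: a fixed grey box 140 x 130 x 120 mm (x, y, z) with a switch panel on its -x front; origin at the middle of its underside. The well is in the middle of its flat top.
- stand: the hook's stand, fixed steel: base plate 105 x 90 x 10 mm, a post 50 mm to +x of the origin, and on it, 120 mm above the bench, the level fork that opens to -x. Origin on the bench, below the hanging place.
- flux_tub: bystander: small round flux tub with black lid, 47 mm in diameter, 29 mm high; origin at its underside
- screw_dish: bystander: round steel dish of screws, 85 mm in diameter, 18 mm high; origin at its underside
- ssd: bystander: flat black drive, 70 x 100 x 8 mm; origin at its underside
- drive_case: bystander: black drive case, 63 x 112 x 24 mm; origin at its underside
- usb_stick: bystander: small black stick with a metal plug, 52 x 18 x 8 mm; origin at its underside

How it is judged:
By the outcome, as a careful person would: the job done as asked, in the order asked, and still so for the second after the job is handed in, with the robot touching nothing.
It also fails if it takes over 72 s, if anything falls off the work surface, if the arm or the gripper's body presses on something with over 40 N, if the wrist force passes 120 N, or if a joint passes its speed limit or range.

## Robot

A 6-joint arm with a two-finger parallel gripper is mounted at the origin on a cart in front of the work surface, level with it; the furniture and walls round the work are solid. World frame = base frame: x ahead of the robot, y to its left, z up, the work surface at z = 0. Lengths are in m, angles in rad, forces in N, time in s.
With the tool pointing down it reaches from about 0.3 to 0.775 m from the base axis. Payload 14.6 kg.
Tool frame: the origin (TCP) lies on the centre line of the jaws, within the pads' length; the fingertips stand ctrl.tcp_to_tips ahead of it and the grasp point (between the pads) lies 2 mm behind it (ctrl.tcp_to_tips is the distance from the TCP to the fingertips, in m); z points along the fingers, y is the line along which they close (so a half turn about z gives the same grasp; the last joint's range is limited). The gripper opens to 94 mm and grips with 3 to 60 N. Pads are 16 mm wide; open, the fingers measure 119 mm over their backs; the gripper's body (75 mm by 177 mm) begins 78 mm behind the grasp point.
Start: joints at [-1.384, 0.3, 1.521, -0, 1.321, -0.067], TCP at [0.138, -0.532, 0.222] pointing down, gripper open.
Joint ranges: [-3.03, 3.03], [-0.79, 2.21], [0.23, 2.52], [-1.04, 4.18], [0, 3.07], [-2.55, 2.55]. Speed limits (rad/s): [2.22, 2.22, 2.57, 3.14, 3.14, 3.14].

## Interface

Orientations are given as [roll, pitch, yaw] about the fixed x, y, z axes, in that order (R = Rz(yaw) Ry(pitch) Rx(roll)).
In Python, from station import telemetry, viewer, hand_in, ctrl gives the robot as it stands.
- The arm moves only by the tool step_arm, never from a script. Its argument "plan" is a list of rows, each an object of numbers: "dx", "dy", "dz": the shift along the tool's x, y, z scaled (see below); "rx", "ry", "rz": the turn, a rotation vector about the tool's x, y, z scaled (see below); "claw": the closure, from 0 (fully open) to 1 (shut). In form: [{"dx": .., "dy": .., "dz": .., "rx": .., "ry": .., "rz": .., "claw": ..}, ...]. A call has 1 to 10 rows; each row shifts and turns the commanded pose from where the row before left it, along the tool's axes as they then stand; what a row does not reach is not made up. The controller multiplies each number of a shift by 0.1 m and each number of a turn by 90 degrees. A row lasts 1/10 s, in which the tool goes at most 50 mm and 8.59 degrees, less where a joint would pass 70% of its speed; a pose out of reach is approached as far as the arm can. A call with a number of a shift or a turn outside -1 to 1 is refused whole. A call with a gripper value outside its range is refused whole. The fingers move at their own pace and stop on an object; "grip_force" is the grip in N (left out, the last holds). Time passes only in rows, so rows that do not move let the fingers close. It gives the time, the measured TCP pose, the force, the opening and the grip force at its end, in the units of the state.
- telemetry.get_obs(): the state, without advancing time (a new reading comes with each control period).
- viewer.camera(name): name is "side" or "top" or "wrist"; returns a dict with "img" (420x560x3 uint8, red, green, blue), "z_map" (420x560 float32, m along the optical axis (not along the pixel's ray), 0 where there is no reading), "fx", "fy", "cx", "cy" (pixels), "R" (3x3) and "t" (3): a world point X has camera coordinates R X + t; the wrist camera has in their place "tool_from_camera" (4x4, takes a point from camera to tool coordinates, whose origin is the TCP and whose axes are the flange's). Camera axes: x right, y down, z forward; pixel columns grow to the right and rows downward; lengths in m; the calibration is good to about 2 mm. A picture is of the moment at which its call begins: read the wrist's pose just before it.
- hand_in(): hands the job in; it is judged then, once.
Trained networks look in a picture, given as the dict that the camera call returned (one of the last four; its "shot" number tells which), for a name from the list of things; names that differ only in an ending like _2 or _b are one class to them, and where a whole thing is asked for, a point or a joint stands for the part that bears it (a point fixed in the world has none). Each returns a list of dicts, best first, with "score" (0 to 1); they miss things now and then, are a little off and sometimes report something else, mostly with a low value. They report only what shows in the picture. A call takes as long as a camera call.
- viewer.recognise(target, picture): "rect" ([left, top, right, bottom] in pixels, round what is visible of it).
The state is a dict: "time_s": time; "qpos": joint angles; "joint_vel": joint speeds; "tau": joint torques, N m; "ee_pos": TCP position; "eef_rot": TCP orientation; "force": force on the tool from outside, world axes, zero at the start; "moment": the same for the moment, N m; "grip_width": finger opening in m; "grip_force": force on a finger pad.
Only numpy, scipy, OpenCV 4.12 (cv2) and the standard library are available. Lean on these libraries where they do the work, as an engineer would, in place of code of your own. Each camera call takes 0.05 s, during which the arm holds its last target. There are 200 camera calls.

## Working session

There is one attempt and no reset: what is moved stays moved. The work goes in short steps, Python scripts to look and compute and a tool call to move; the robot and the scene stay as the last step left them, time stands still between calls to the robot, and variables do not carry over. Pictures are saved under pics/ and viewed, at most 10 in all, crops included, and the job is handed in when it is done.

Besides the shell and the picture viewer there is one more tool, called after "Call:" as name(argument=value, ...), one argument or row to a line, values as JSON. step_arm: Moves the arm, as the interface text tells. Shifts and turns lie within -1 to 1; 1 stands for 0.1 m of shift or 90 degrees of turn. Its arguments: {"type":"object","properties":{"plan":{"type":"array"},"grip_force":{"type":"number"}},"required":["plan"]}

```bash
ls; mkdir -p pics
cat > h.py <<'E'
import numpy as np, cv2
from station import telemetry, viewer, hand_in, ctrl
def cloud(p):
    z=p["z_map"]; v,u=np.mgrid[:z.shape[0],:z.shape[1]]
    c=np.stack([(u-p["cx"])/p["fx"]*z,(v-p["cy"])/p["fy"]*z,z],-1)
    w=(c-p["t"])@p["R"]; w[z<=0]=np.nan; return w
E
python3 - <<'E'
from h import *
o=telemetry.get_obs(); print({k:np.round(v,3) for k,v in o.items()},ctrl.tcp_to_tips)
ims=[]
for n in ["top","side"]:
    p=viewer.camera(n); w=cloud(p); np.savez(f"{n}.npz",w=w,img=p["img"],R=p["R"],t=p["t"],k=[p["fx"],p["fy"],p["cx"],p["cy"]])
    cv2.imwrite(f"pics/{n}.png",p["img"][:,:,::-1])
    print(n,"campos",-p["R"].T@p["t"])
    for t in ["cartridge","hook","stand","tray_floor","extractor","flux_tub","screw_dish","ssd","drive_case","usb_stick","well_mouth","loop_top","hook_grip"]:
        try: r=viewer.recognise(t,p)
        except Exception as e: print(t,e); continue
        for d in r[:2]:
            l,tp,rr,b=map(int,d["rect"]); q=w[tp:b+1,l:rr+1].reshape(-1,3); q=q[q[:,2]>0.006] 
            print(t,round(d["score"],2),[l,tp,rr,b],np.round(np.nanpercentile(q,[2,50,98],axis=0),3).tolist() if len(q) else None)
E
```

```text
pics
{'time_s': np.float64(0.0), 'qpos': array([-1.384,  0.3  ,  1.522, -0.   ,  1.321, -0.067]), 'joint_vel': array([ 0.001, -0.001,  0.001, -0.001, -0.001, -0.002]), 'tau': array([-0.0000e+00, -5.3180e+01, -3.5274e+01,  7.1000e-02,  2.4000e-02,
       -0.0000e+00]), 'ee_pos': array([ 0.138, -0.532,  0.222]), 'eef_rot': array([-3.14 , -0.   ,  0.254]), 'force': array([-0.181,  0.036,  0.164]), 'moment': array([-0.059, -0.006,  0.027]), 'grip_force': np.float64(0.0), 'grip_width': np.float64(0.094)} 0.017
top campos [ 0.38266474 -0.23082195  0.96965369]
hook 0.81 [178, 244, 192, 256] [[0.455, -0.031, 0.008], [0.465, -0.028, 0.151], [0.493, 0.008, 0.184]]
hook 0.73 [172, 220, 222, 279] [[0.425, -0.064, 0.007], [0.47, -0.029, 0.011], [0.523, 0.014, 0.183]]
stand 0.59 [175, 221, 224, 279] [[0.425, -0.064, 0.007], [0.47, -0.029, 0.011], [0.523, 0.014, 0.182]]
tray_floor 0.78 [251, 200, 331, 282] [[0.421, -0.282, 0.006], [0.497, -0.206, 0.019], [0.571, -0.133, 0.024]]
extractor 0.62 [366, 159, 463, 256] [[0.457, -0.529, 0.012], [0.538, -0.452, 0.118], [0.636, -0.373, 0.122]]
flux_tub 0.94
[... 1782 characters left out ...]
66, 0.008], [0.479, -0.027, 0.013], [0.523, 0.017, 0.131]]
ssd 0.57 [181, 222, 224, 256] [[0.305, -0.272, 0.006], [0.339, -0.208, 0.009], [0.372, -0.156, 0.027]]
drive_case 0.8 [161, 253, 204, 308] [[0.299, -0.377, 0.008], [0.332, -0.332, 0.025], [0.363, -0.267, 0.028]]
usb_stick 0.63 [196, 310, 222, 330] [[0.37, -0.423, 0.006], [0.392, -0.41, 0.009], [0.416, -0.396, 0.011]]
well_mouth 0.9 [232, 264, 347, 396] [[0.458, -0.53, 0.01], [0.537, -0.487, 0.117], [0.618, -0.376, 0.123]]
well_mouth 0.48 [195, 310, 223, 331] [[0.369, -0.423, 0.006], [0.391, -0.41, 0.009], [0.417, -0.396, 0.011]]
hook_grip 0.83 [263, 120, 274, 183] [[0.447, -0.041, 0.01], [0.463, -0.028, 0.125], [0.475, 0.016, 0.186]]
```

Run:
```python
from h import *
T=np.load("top.npz");S=np.load("side.npz")
def rect(P): 
    r=cv2.minAreaRect((P[:,:2]*1000).astype(np.float32)); return np.round(r[0],1),np.round(r[1],1),round(r[2],1)
def sel(w,x0,x1,y0,y1,z0,z1):
    m=(w[...,0]>x0)&(w[...,0]<x1)&(w[...,1]>y0)&(w[...,1]<y1)&(w[...,2]>z0)&(w[...,2]<z1); return w[m]
for n,D in (("top",T),("side",S)):
    w=D["w"]
    print(n,"bench z",np.nanmedian(sel(w,.3,.7,-.6,0,-.01,.004)[:,2]))
    print("extr top",rect(sel(w,.43,.65,-.56,-.35,.113,.128)), np.median(sel(w,.43,.65,-.56,-.35,.113,.128)[:,2]))
    print("tray",rect(sel(w,.39,.6,-.31,-.10,.016,.03)),rect(sel(w,.39,.6,-.31,-.10,.012,.03)))
    print("base",rect(sel(w,.40,.56,-.09,.05,.006,.014)))
    q=sel(w,.42,.54,-.08,.04,.115,.128);print("fork",len(q),rect(q))
    q=sel(w,.42,.54,-.08,.04,.135,.19);print("handle",len(q),rect(q),q.mean(0))
    q=sel(w,.42,.54,-.08,.04,.172,.2);print("handletop",len(q),rect(q),q.mean(0))
    q=sel(w,.50,.58,-.50,-.40,.025,.045);print("cart top",len(q),rect(q) if len(q)>5 else 0, q.mean(0))
    q=sel(w,.50,.58,-.50,-.40,.047,.075);print("loop",len(q),np.round(q,3).tolist()[:30])
    # well circle: hole pixels inside extractor
    m=(w[...,0]>.45)&(w[...,0]<.64)&(w[...,1]>-.54)&(w[...,1]<-.36)&(abs(w[...,2]-.120)<.006)
cx=lambda D,n,a,s:cv2.imwrite(f"pics/{n}.png",cv2.resize(D["img"][a[1]:a[3],a[0]:a[2],::-1],None,fx=s,fy=s,interpolation=cv2.INTER_CUBIC))
a=cv2.resize(T["img"][150:270,360:470],(396,432));b=cv2.resize(T["img"][210:290,160:240],(400,432))
cv2.imwrite("pics/c1.png",np.hstack([a,b])[:,:,::-1])
cv2.imwrite("pics/c2.png",cv2.resize(S["img"][100:400,150:430,::-1],None,fx=2,fy=2))
```

```text
top bench z -0.0002594472407495275
extr top (array([ 538.1, -449.6]), array([130.8, 141.4]), 72.3) 0.11944603777925525
tray (array([ 496.5, -207.6]), array([130.1, 130. ]), 16.8) (array([ 496.5, -207.6]), array([130.1, 130. ]), 16.8)
base (array([475. , -21.2]), array([104.9,  90. ]), 1.8)
fork 658 (array([480.3, -20.8]), array([78.9, 40.1]), 1.3)
handle 163 (array([463.5, -21.7]), array([16.6, 16.3]), 84.6) [ 0.46245937 -0.02437815  0.17133079]
handletop 104 (array([463.4, -21.6]), array([16. , 16.1]), 82.2) [ 0.46295214 -0.02257356  0.18140227]
cart top 470 (array([ 544.2, -458.6]), array([51.4, 54.2]), 85.2) [ 0.54349148 -0.46029029  0.03580181]
loop 221 [[0.571, -0.441, 0.073], [0.571, -0.446, 0.071], [0.571, -0.448, 0.071], [0.572, -0.45, 0.069], [0.571, -0.451, 0.072], [0.571, -0.453, 0.073], [0.571, -0.455, 0.072], [0.57, -0.457, 0.074], [0.571, -0.459, 0.073], [0.57, -0.46, 0.074], [0.57, -0.441, 0.067], [0.571, -0.443, 0.065], [0.571, -0.445, 0.064], [0.571, -0.448, 0.061], [0.571, -0.45, 0.061], [0.571, -0.452, 0.062], [0.571, -0.453, 0.063], [0.571, -0.455, 0.064], [0.57, 
[... 950 characters left out ...]
16, 0.073], [0.528, -0.416, 0.074], [0.53, -0.417, 0.075], [0.535, -0.415, 0.074], [0.536, -0.416, 0.074], [0.538, -0.414, 0.072], [0.541, -0.415, 0.074], [0.543, -0.416, 0.074], [0.544, -0.416, 0.075], [0.523, -0.419, 0.074], [0.525, -0.418, 0.073], [0.527, -0.417, 0.072], [0.528, -0.417, 0.072], [0.53, -0.418, 0.074], [0.531, -0.417, 0.072], [0.533, -0.415, 0.071], [0.535, -0.417, 0.072], [0.536, -0.415, 0.071], [0.538, -0.415, 0.07], [0.54, -0.417, 0.074], [0.541, -0.416, 0.072], [0.545, -0.416, 0.072], [0.546, -0.416, 0.073], [0.548, -0.417, 0.074], [0.517, -0.422, 0.074], [0.519, -0.421, 0.074], [0.52, -0.42, 0.073], [0.522, -0.42, 0.072], [0.523, -0.418, 0.071], [0.525, -0.419, 0.071]]
```

View pics/c1.png

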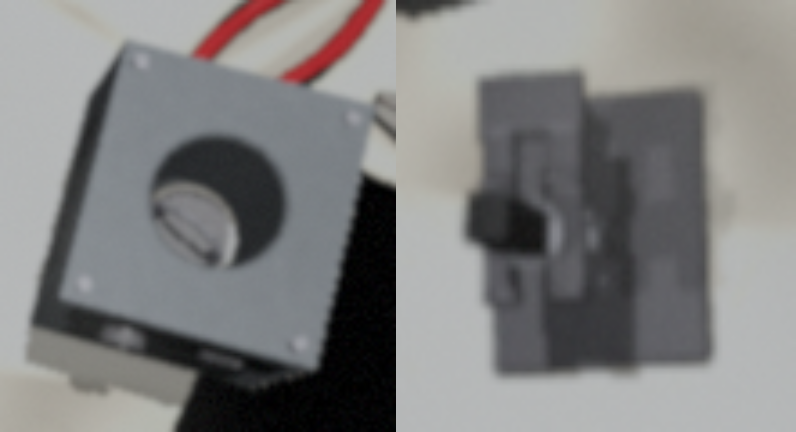

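View pics/c2.png

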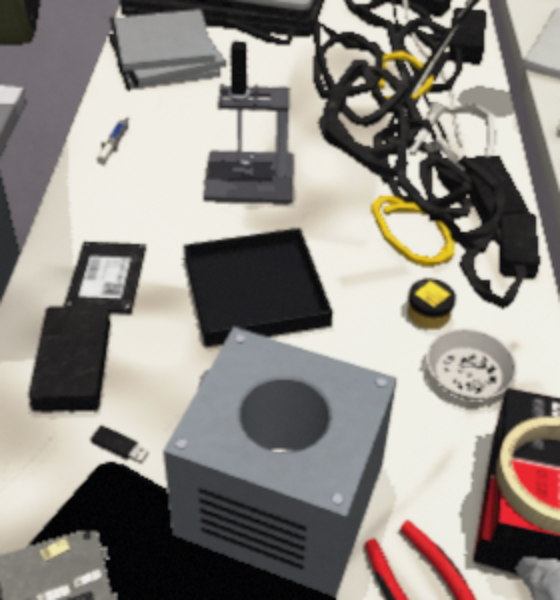

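The top view shows the loop inside the well as a diagonal line, from about (403,208) to (420,222) in full-image pixels. The stand's fork opens toward -x and the handle leans up and left of it only through perspective. Next I'll get the loop from depth.

Run:
```python
from h import *
T=np.load("top.npz");w=T["w"].reshape(-1,3)
c=np.array([.538,-.4497]); r=np.hypot(*(w[:,:2]-c).T)
q=w[(r<.031)&(w[:,2]>.042)&(w[:,2]<.08)]; print(len(q),np.round(q,3).tolist())
d=w[(r<.0325)&(w[:,2]>.02)&(w[:,2]<.041)]; print("disc",len(d),np.round(d.min(0),3),np.round(d.max(0),3),np.median(d[:,2]))
p=viewer.camera("wrist"); print(np.round(p["tool_from_camera"],3).tolist(),p["fx"],p["cx"],p["cy"])
```

```text
51 [[0.551, -0.436, 0.047], [0.55, -0.437, 0.05], [0.549, -0.438, 0.054], [0.549, -0.435, 0.043], [0.548, -0.435, 0.049], [0.548, -0.438, 0.048], [0.548, -0.439, 0.051], [0.547, -0.439, 0.057], [0.547, -0.442, 0.056], [0.545, -0.439, 0.056], [0.544, -0.441, 0.058], [0.544, -0.442, 0.06], [0.544, -0.444, 0.062], [0.544, -0.446, 0.061], [0.542, -0.442, 0.062], [0.542, -0.444, 0.062], [0.541, -0.445, 0.063], [0.541, -0.447, 0.064], [0.539, -0.445, 0.063], [0.54, -0.448, 0.062], [0.539, -0.449, 0.065], [0.539, -0.451, 0.063], [0.537, -0.447, 0.065], [0.537, -0.449, 0.065], [0.536, -0.45, 0.068], [0.537, -0.452, 0.067], [0.534, -0.449, 0.069], [0.534, -0.452, 0.067], [0.534, -0.453, 0.069], [0.533, -0.452, 0.066], [0.533, -0.454, 0.066], [0.533, -0.456, 0.066], [0.531, -0.454, 0.066], [0.53, -0.455, 0.068], [0.531, -0.458, 0.064], [0.529, -0.456, 0.062], [0.529, -0.458, 0.063], [0.529, -0.46, 0.061], [0.527, -0.458, 0.064], [0.527, -0.46, 0.061], [0.526, -0.459, 0.059], [0.526, -0.461, 0.059], [0.526, -0.463, 0.058], [0.524, -0.461, 0.059], [0.524, -0.463, 0.055], [0.522, -0.463, 0.054], [0.523, -0.466, 0.051], [0.521, -0.464, 0.05], [0.521, -0.466, 0.053], [0.52, -0.464, 0.042], [0.52, -0.465, 0.047]]
disc 352 [ 0.517 -0.48   0.027] [ 0.563 -0.433  0.041] 0.03591065058233378
[[-0.0, -0.97, -0.244, 0.07], [1.0, -0.0, -0.0, 0.002], [-0.0, -0.244, 0.97, -0.164], [0.0, 0.0, 0.0, 1.0]] 300.94003470084965 277.35395985947036 209.15608741205887
```

The loop shows clearly: crown about (0.535,-0.451,0.067), against an expected z of 0.066. Its plane runs along about 43°, so the hook must pass along 133° or -47°. Now I'll go to the hook.

Call:
step_arm(
  plan=[
    {"dz":-0.39,"rz":0.0715,"claw":0},
    {"dz":-0.39,"rz":0.0715,"claw":0},
    {"dx":0.213,"dy":-0.313,"claw":0},
    {"dx":0.213,"dy":-0.313,"claw":0},
    {"dx":0.213,"dy":-0.313,"claw":0},
    {"dx":0.213,"dy":-0.313,"claw":0},
    {"dx":0.213,"dy":-0.313,"claw":0},
    {"dx":0.213,"dy":-0.313,"claw":0},
    {"dx":0.213,"dy":-0.313,"claw":0},
    {"dx":0.213,"dy":-0.313,"claw":0},
  ],
)

```text
$.plan[0]: bad value
```

Call:
step_arm(
  plan=[
    {"dx":0.213,"dy":-0.313,"claw":0},
    {"dx":0.213,"dy":-0.313,"claw":0},
    {"dx":0.213,"dy":-0.313,"claw":0},
    {"dx":0.213,"dy":-0.313,"claw":0},
    {"dx":0.213,"dy":-0.313,"claw":0},
    {"dx":0.213,"dy":-0.313,"claw":0},
    {"dx":0.213,"dy":-0.313,"claw":0},
    {"dx":0.213,"dy":-0.313,"claw":0},
    {"dx":0,"claw":0},
    {"dx":0,"claw":0},
  ],
)

```text
$.plan[0]: bad value
```

Call:
step_arm(
  plan=[
    {"dx":0,"dy":0,"dz":-0.39,"rx":0,"ry":0,"rz":0.0715,"claw":0},
    {"dx":0,"dy":0,"dz":-0.39,"rx":0,"ry":0,"rz":0.0715,"claw":0},
    {"dx":0.213,"dy":-0.313,"dz":0,"rx":0,"ry":0,"rz":0,"claw":0},
    {"dx":0.213,"dy":-0.313,"dz":0,"rx":0,"ry":0,"rz":0,"claw":0},
    {"dx":0.213,"dy":-0.313,"dz":0,"rx":0,"ry":0,"rz":0,"claw":0},
    {"dx":0.213,"dy":-0.313,"dz":0,"rx":0,"ry":0,"rz":0,"claw":0},
    {"dx":0.213,"dy":-0.313,"dz":0,"rx":0,"ry":0,"rz":0,"claw":0},
    {"dx":0.213,"dy":-0.313,"dz":0,"rx":0,"ry":0,"rz":0,"claw":0},
    {"dx":0.213,"dy":-0.313,"dz":0,"rx":0,"ry":0,"rz":0,"claw":0},
    {"dx":0.213,"dy":-0.313,"dz":0,"rx":0,"ry":0,"rz":0,"claw":0},
  ],
)

```text
time_s: 2.45
ee_pos: [0.3016, -0.2757, 0.3006]
eef_rot: [3.141, -0.0, 0.029]
force: [0.3, -0.1, -1.0]
grip_width: 0.0941
grip_force: 0.0
```

Call:
step_arm(
  plan=[
    {"dx":0.213,"dy":-0.313,"dz":0,"rx":0,"ry":0,"rz":0,"claw":0},
    {"dx":0.213,"dy":-0.313,"dz":0,"rx":0,"ry":0,"rz":0,"claw":0},
    {"dx":0.213,"dy":-0.313,"dz":0,"rx":0,"ry":0,"rz":0,"claw":0},
    {"dx":0.213,"dy":-0.313,"dz":0,"rx":0,"ry":0,"rz":0,"claw":0},
    {"dx":0.213,"dy":-0.313,"dz":0,"rx":0,"ry":0,"rz":0,"claw":0},
    {"dx":0.213,"dy":-0.313,"dz":0,"rx":0,"ry":0,"rz":0,"claw":0},
    {"dx":0.213,"dy":-0.313,"dz":0,"rx":0,"ry":0,"rz":0,"claw":0},
    {"dx":0.213,"dy":-0.313,"dz":0,"rx":0,"ry":0,"rz":0,"claw":0},
    {"dx":0,"dy":0,"dz":0,"rx":0,"ry":0,"rz":0,"claw":0},
    {"dx":0,"dy":0,"dz":0,"rx":0,"ry":0,"rz":0,"claw":0},
  ],
)

```text
time_s: 3.45
ee_pos: [0.4641, -0.0215, 0.3002]
eef_rot: [3.142, 0.001, 0.031]
force: [0.7, -0.0, 0.4]
grip_width: 0.0942
grip_force: 0.0
```

Call:
step_arm(
  plan=[
    {"dx":0,"dy":0,"dz":0.4,"rx":0,"ry":0,"rz":0,"claw":0},
    {"dx":0,"dy":0,"dz":0.4,"rx":0,"ry":0,"rz":0,"claw":0},
    {"dx":0,"dy":0,"dz":0.3,"rx":0,"ry":0,"rz":0,"claw":0},
    {"dx":0,"dy":0,"dz":0.2,"rx":0,"ry":0,"rz":0,"claw":0.2},
    {"dx":0,"dy":0,"dz":0.15,"rx":0,"ry":0,"rz":0,"claw":0.4},
    {"dx":0,"dy":0,"dz":0.07,"rx":0,"ry":0,"rz":0,"claw":0.6},
    {"dx":0,"dy":0,"dz":0,"rx":0,"ry":0,"rz":0,"claw":0.7},
    {"dx":0,"dy":0,"dz":0,"rx":0,"ry":0,"rz":0,"claw":1},
    {"dx":0,"dy":0,"dz":0,"rx":0,"ry":0,"rz":0,"claw":1},
    {"dx":0,"dy":0,"dz":0,"rx":0,"ry":0,"rz":0,"claw":1},
  ],
  grip_force=40,
)

```text
time_s: 4.45
ee_pos: [0.4644, -0.0219, 0.1491]
eef_rot: [3.141, -0.001, 0.029]
force: [-0.4, -0.0, 0.4]
grip_width: 0.0416
grip_force: 0.0
```

Call:
step_arm(
  plan=[
    {"dx":0,"dy":0,"dz":0,"rx":0,"ry":0,"rz":0,"claw":1},
    {"dx":0,"dy":0,"dz":0,"rx":0,"ry":0,"rz":0,"claw":1},
    {"dx":0,"dy":0,"dz":0,"rx":0,"ry":0,"rz":0,"claw":1},
    {"dx":0,"dy":0,"dz":0,"rx":0,"ry":0,"rz":0,"claw":1},
  ],
)

```text
time_s: 4.85
ee_pos: [0.4641, -0.0218, 0.1485]
eef_rot: [-3.142, 0.0, 0.029]
force: [0.0, 0.1, 1.1]
grip_width: 0.0158
grip_force: 40.0
```

Run:
```python
from h import *
p=viewer.camera("side"); cv2.imwrite("pics/g.png",cv2.resize(p["img"][60:240,180:380,::-1],None,fx=3,fy=3))
```

```text
(no output)
```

View pics/g.png

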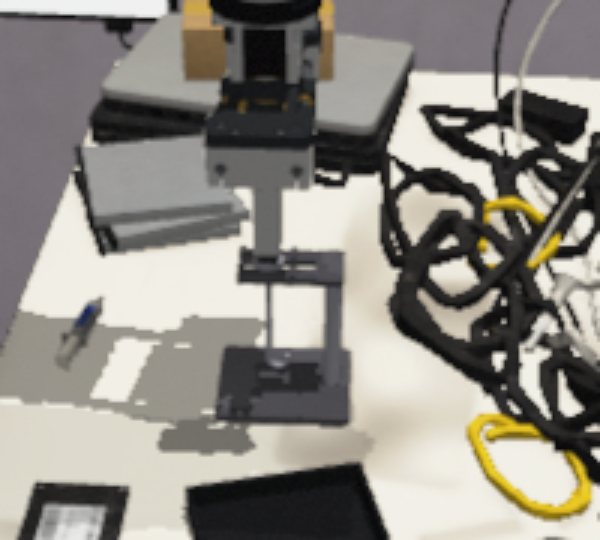

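The handle is gripped (width 15.8 mm); the gripper stands over the fork at about (265,260), with the shaft below it. Lift and draw out.

Call:
step_arm(
  plan=[
    {"dx":0,"dy":0,"dz":-0.06,"rx":0,"ry":0,"rz":0,"claw":1},
    {"dx":0,"dy":0,"dz":-0.06,"rx":0,"ry":0,"rz":0,"claw":1},
    {"dx":-0.1,"dy":0,"dz":0,"rx":0,"ry":0,"rz":0,"claw":1},
    {"dx":-0.2,"dy":0,"dz":0,"rx":0,"ry":0,"rz":0,"claw":1},
    {"dx":-0.2,"dy":0,"dz":0,"rx":0,"ry":0,"rz":0,"claw":1},
    {"dx":-0.2,"dy":0,"dz":0,"rx":0,"ry":0,"rz":0,"claw":1},
    {"dx":0,"dy":0,"dz":-0.4,"rx":0,"ry":0,"rz":0,"claw":1},
    {"dx":0,"dy":0,"dz":-0.4,"rx":0,"ry":0,"rz":0,"claw":1},
    {"dx":0,"dy":0,"dz":-0.4,"rx":0,"ry":0,"rz":0,"claw":1},
    {"dx":0,"dy":0,"dz":-0.4,"rx":0,"ry":0,"rz":0,"claw":1},
  ],
)

```text
time_s: 5.9
ee_pos: [0.3932, -0.0238, 0.3221]
eef_rot: [3.141, -0.0, 0.029]
force: [0.6, -0.1, -0.7]
grip_width: 0.0157
grip_force: 40.0
```

Run:
```python
from h import *
o=telemetry.get_obs(); print(o["ee_pos"],o["eef_rot"])
p=viewer.camera("side"); cv2.imwrite("pics/l.png",cv2.resize(p["img"][40:240,150:350,::-1],None,fx=3,fy=3))
w=cloud(p).reshape(-1,3); e=o["ee_pos"]
q=w[(np.hypot(w[:,0]-e[0],w[:,1]-e[1])<.035)&(w[:,2]<e[2]-.025)&(w[:,2]>e[2]-.15)]
print(np.round(q[np.argsort(q[:,2])][:60]-e,4).tolist())
```

```text
[ 0.39316337 -0.02382199  0.32211182] [ 3.14147659e+00 -3.29467681e-04  2.91696475e-02]
[[0.0061, -0.0023, -0.1228], [0.0041, -0.0026, -0.1227], [0.0084, -0.0031, -0.1222], [0.0058, 0.0003, -0.1219], [0.0083, -0.0018, -0.1206], [-0.0, -0.0027, -0.1204], [0.0127, -0.0023, -0.1201], [0.0044, -0.0035, -0.1198], [0.0038, 0.0006, -0.1198], [0.0108, -0.0036, -0.1194], [0.0082, -0.0001, -0.1192], [0.0026, -0.0054, -0.1189], [0.002, -0.0015, -0.1187], [0.0017, 0.0009, -0.1177], [0.0066, -0.0033, -0.1175], [0.0004, -0.0044, -0.1172], [0.0109, -0.0036, -0.1171], [0.0131, -0.0042, -0.1166], [-0.0018, -0.0031, -0.1157], [0.0149, -0.0016, -0.1157], [0.0107, -0.002, -0.1156], [0.0129, -0.0021, -0.1155], [-0.0001, -0.0001, -0.1149], [0.0006, -0.0047, -0.1146], [0.0105, 0.0, -0.1144], [0.015, -0.0013, -0.1135], [-0.0017, -0.0028, -0.1135], [0.0129, -0.0017, -0.1133], [0.0003, -0.0017, -0.1116], [0.0151, -0.0016, -0.111], [-0.0015, -0.0034, -0.1108], [0.011, -0.0023, -0.1108], [0.0126, 0.0015, -0.1104], [0.0132, -0.0028, -0.1104], [0.0002, -0.0003, -0.1101], [-0.0013, -0.0033, -0.1085], [0.0004, -0.0003, -0.1078], [-0.004, 0.0011, -0.1064], [-0.0011, -0.0039, -0.1059], [0.0004, 0.0002, -0.1057], [-0.001, -0.0034, -0.1038], [0.0008, -0.0012, -0.1027], [-0.0012, -0.0016, -0.1025], [-0.0032, -0.0025, -0.1021], [0.001, -0.0016, -0.1001], [-0.003, -0.0024, -0.0999], [-0.0034, 0.0006, -0.0992], [-0.0006, -0.0041, -0.0989], [-0.0035, 0.0015, -0.0974], [-0.0007, -0.0026, -0.0974], [0.0019, -0.0055, -0.0957], [-0.0007, -0.0018, -0.0955], [0.0013, -0.0017, -0.0955], [-0.0007, -0.0014, -0.0935], [-0.0025, -0.0027, -0.0929], [0.0016, -0.0025, -0.0928], [-0.0026, -0.0014, -0.0913], [-0.0002, -0.0033, -0.0902], [-0.0, -0.0033, -0.0879], [-0.0019, -0.0045, -0.0874]]
```

View pics/l.png

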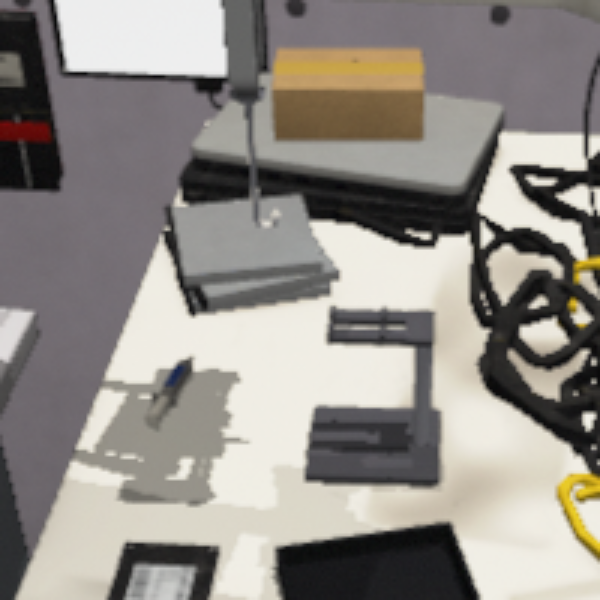

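The lifted hook shows its J at (270,215), tip toward +x, which isn't the -x direction stated. I'll check the starting data.

Run:
```python
from h import *
for n in ["side","top"]:
    w=np.load(n+".npz")["w"].reshape(-1,3)
    q=w[(np.hypot(w[:,0]-.4635,w[:,1]+.0217)<.03)&(w[:,2]<.1)&(w[:,2]>.016)]
    print(n,np.round(q[np.argsort(q[:,2])][:45]-[.4635,-.0217,0],3).tolist())
ims=[]
for n in ["side","top"]:
    p=viewer.camera(n); 
    X=np.array([.393,-.024,.25])@p["R"].T+p["t"]; u,v=int(p["fx"]*X[0]/X[2]+p["cx"]),int(p["fy"]*X[1]/X[2]+p["cy"]);print(u,v)
    ims.append(cv2.resize(p["img"][max(v-35,0):v+35,max(u-35,0):u+35,::-1],(390,500)))
ims.append(np.zeros((1,1,3),np.uint8)) if 0 else None
# initial side
D=np.load("side.npz");ims[1]=cv2.resize(D["img"][110:210,235:310,::-1],(390,500))
cv2.imwrite("pics/m.png",np.hstack(ims))
```

```text
side [[0.007, -0.001, 0.026], [0.004, -0.001, 0.026], [-0.001, -0.0, 0.028], [0.009, -0.004, 0.028], [0.012, -0.005, 0.029], [0.011, -0.001, 0.029], [0.004, -0.003, 0.03], [0.014, -0.002, 0.03], [0.002, -0.004, 0.031], [0.002, -0.001, 0.031], [0.007, -0.005, 0.032], [0.009, -0.005, 0.032], [0.002, 0.0, 0.034], [0.014, -0.003, 0.034], [-0.0, -0.005, 0.034], [0.011, -0.0, 0.035], [0.012, -0.004, 0.035], [0.014, -0.002, 0.036], [0.002, 0.001, 0.036], [-0.0, -0.004, 0.037], [-0.003, -0.001, 0.037], [-0.0, -0.002, 0.038], [-0.003, -0.0, 0.039], [0.002, -0.001, 0.04], [-0.0, -0.001, 0.04], [0.014, -0.004, 0.04], [0.002, -0.001, 0.043], [-0.0, -0.003, 0.045], [0.002, 0.0, 0.045], [-0.002, -0.004, 0.045], [-0.003, -0.001, 0.046], [0.002, 0.002, 0.047], [-0.0, -0.003, 0.047], [-0.0, -0.0, 0.048], [-0.003, -0.001, 0.049], [-0.003, 0.002, 0.05], [0.002, -0.0, 0.052], [-0.0, 0.002, 0.053], [-0.003, 0.0, 0.054], [0.0, -0.004, 0.054], [0.002, -0.002, 0.055], [-0.002, -0.002, 0.058], [0.002, -0.002, 0.058], [-0.0, -0.002, 0.058], [0.002, 0.001, 0.059]]
top [[0.007, -0.001, 0.023], [0.01, -0.001, 0.024], [0.006, 0.001, 0.025], [0.008, -0.001, 0.026], [0.012, -0.002, 0.027], [0.01, 0.0, 0.028], [0.004, 0.0, 0.029], [-0.0, -0.002, 0.03], [0.004, -0.002, 0.03], [0.008, -0.0, 0.03], [0.002, -0.002, 0.031], [0.016, -0.002, 0.031], [0.016, -0.001, 0.034], [0.014, -0.003, 0.034], [0.001, -0.001, 0.035], [0.011, -0.001, 0.035], [0.013, -0.002, 0.037]]
233 93
167 291
```

View pics/m.png

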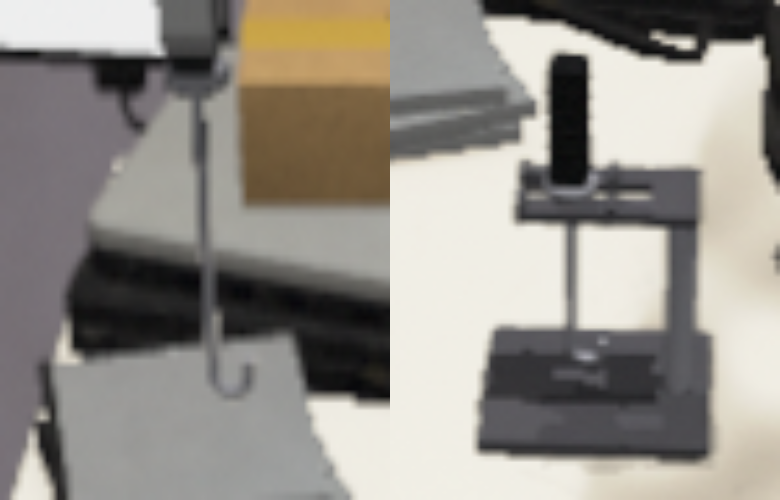

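From the start the J pointed to about +x, so hook yaw equals tool yaw. I'll turn the tool to -47°, J pointing (0.68,-0.73), and enter on the 133° side of the loop.

Call:
step_arm(
  plan=[
    {"dx":0,"dy":0,"dz":0,"rx":0,"ry":0,"rz":0.0901,"claw":1},
    {"dx":0,"dy":0,"dz":0,"rx":0,"ry":0,"rz":0.0901,"claw":1},
    {"dx":0,"dy":0,"dz":0,"rx":0,"ry":0,"rz":0.0901,"claw":1},
    {"dx":0,"dy":0,"dz":0,"rx":0,"ry":0,"rz":0.0901,"claw":1},
    {"dx":0,"dy":0,"dz":0,"rx":0,"ry":0,"rz":0.0901,"claw":1},
    {"dx":0,"dy":0,"dz":0,"rx":0,"ry":0,"rz":0.0901,"claw":1},
    {"dx":0.321,"dy":0.156,"dz":0,"rx":0,"ry":0,"rz":0,"claw":1},
    {"dx":0.321,"dy":0.156,"dz":0,"rx":0,"ry":0,"rz":0,"claw":1},
    {"dx":0.321,"dy":0.156,"dz":0,"rx":0,"ry":0,"rz":0,"claw":1},
    {"dx":0.321,"dy":0.156,"dz":0,"rx":0,"ry":0,"rz":0,"claw":1},
  ],
)

```text
time_s: 7.05
ee_pos: [0.4356, -0.1615, 0.3189]
eef_rot: [3.141, 0.002, -0.82]
force: [0.1, -0.4, -1.5]
grip_width: 0.0153
grip_force: 40.0
```

Call:
step_arm(
  plan=[
    {"dx":0.321,"dy":0.156,"dz":0,"rx":0,"ry":0,"rz":0,"claw":1},
    {"dx":0.321,"dy":0.156,"dz":0,"rx":0,"ry":0,"rz":0,"claw":1},
    {"dx":0.321,"dy":0.156,"dz":0,"rx":0,"ry":0,"rz":0,"claw":1},
    {"dx":0.321,"dy":0.156,"dz":0,"rx":0,"ry":0,"rz":0,"claw":1},
    {"dx":0.321,"dy":0.156,"dz":0,"rx":0,"ry":0,"rz":0,"claw":1},
    {"dx":0.321,"dy":0.156,"dz":0,"rx":0,"ry":0,"rz":0,"claw":1},
    {"dx":0.321,"dy":0.156,"dz":0,"rx":0,"ry":0,"rz":0,"claw":1},
    {"dx":0.321,"dy":0.156,"dz":0,"rx":0,"ry":0,"rz":0,"claw":1},
    {"dx":0,"dy":0,"dz":0,"rx":0,"ry":0,"rz":0,"claw":1},
    {"dx":0,"dy":0,"dz":0,"rx":0,"ry":0,"rz":0,"claw":1},
  ],
)

```text
time_s: 8.05
ee_pos: [0.5197, -0.4333, 0.3181]
eef_rot: [3.141, 0.003, -0.821]
force: [0.1, 0.3, -1.1]
grip_width: 0.0159
grip_force: 40.0
```

Run:
```python
from h import *
o=telemetry.get_obs(); e=np.array(o["ee_pos"]); print(e,o["eef_rot"])
for n in ["side","top"]:
    p=viewer.camera(n); w=cloud(p).reshape(-1,3)
    d=w-e; q=d[(np.hypot(d[:,0],d[:,1])<.03)&(d[:,2]<-.03)&(d[:,2]>-.135)]
    a,b=np.array([.682,-.731]),np.array([.731,.682])
    lo=q[q[:,2]<-.09]; 
    print(n,[(z,np.round(np.median((q[abs(q[:,2]-z)<.008])[:,:2]@np.array([a,b]).T,axis=0),4).tolist()) for z in (-.05,-.065,-.08,-.095)])
    tip=lo[(lo[:,:2]@a>.008)]; print("tip",np.round(np.median(tip[:,:2]@np.array([a,b]).T,axis=0),4),"zmin",lo[:,2].min() if len(lo) else None)
    c=np.array([.538,-.4497]); r=np.hypot(*(w[:,:2]-c).T); l=w[(r<.031)&(w[:,2]>.042)&(w[:,2]<.08)]
    if len(l)>10: print("loop",np.round((l.min(0)+l.max(0))/2,4),len(l),np.degrees(np.arctan2(*cv2.fitLine((l[:,:2]*1000).astype(np.float32),cv2.DIST_L2,0,.01,.01)[:2][::-1].ravel())))
```

```text
[ 0.51968725 -0.43328275  0.31808055] [ 3.1414722   0.00337493 -0.8206401 ]
side [(-0.05, [0.001, -0.0019]), (-0.065, [0.0009, -0.0024]), (-0.08, [0.0012, -0.0027]), (-0.095, [0.001, -0.0021])]
tip [ 0.0134 -0.0023] zmin -0.12191731870983052
top [(-0.05, [nan, nan]), (-0.065, [nan, nan]), (-0.08, [nan, nan]), (-0.095, [nan, nan])]
tip [nan nan] zmin None
  return _methods._mean(a, axis=axis, dtype=dtype,
  ret = um.true_divide(
```

The hook is straight and the lateral offset is under 1 mm. Lowering it in.

Call:
step_arm(
  plan=[
    {"dx":-0.01,"dy":0,"dz":0.3,"rx":0,"ry":0,"rz":0,"claw":1},
    {"dx":0,"dy":0,"dz":0.3,"rx":0,"ry":0,"rz":0,"claw":1},
    {"dx":0,"dy":0,"dz":0.2,"rx":0,"ry":0,"rz":0,"claw":1},
    {"dx":0,"dy":0,"dz":0.15,"rx":0,"ry":0,"rz":0,"claw":1},
    {"dx":0,"dy":0,"dz":0.05,"rx":0,"ry":0,"rz":0,"claw":1},
  ],
)

```text
time_s: 8.65
ee_pos: [0.519, -0.4312, 0.2193]
eef_rot: [3.141, 0.002, -0.819]
force: [-0.7, 0.3, -1.1]
grip_width: 0.0159
grip_force: 40.0
```

Call:
step_arm(
  plan=[
    {"dx":0,"dy":0,"dz":0.1,"rx":0,"ry":0,"rz":0,"claw":1},
    {"dx":0,"dy":0,"dz":0.1,"rx":0,"ry":0,"rz":0,"claw":1},
    {"dx":0,"dy":0,"dz":0.1,"rx":0,"ry":0,"rz":0,"claw":1},
    {"dx":0,"dy":0,"dz":0.1,"rx":0,"ry":0,"rz":0,"claw":1},
    {"dx":0,"dy":0,"dz":0.1,"rx":0,"ry":0,"rz":0,"claw":1},
    {"dx":0,"dy":0,"dz":0,"rx":0,"ry":0,"rz":0,"claw":1},
    {"dx":0,"dy":0,"dz":0,"rx":0,"ry":0,"rz":0,"claw":1},
  ],
)

```text
time_s: 9.35
ee_pos: [0.5194, -0.4325, 0.1704]
eef_rot: [-3.142, 0.0, -0.82]
force: [0.3, -0.2, -0.7]
grip_width: 0.0158
grip_force: 40.0
```

Call:
step_arm(
  plan=[
    {"dx":0,"dy":0.01,"dz":0.03,"rx":0,"ry":0,"rz":0,"claw":1},
    {"dx":0.04,"dy":0,"dz":0,"rx":0,"ry":0,"rz":0,"claw":1},
    {"dx":0.04,"dy":0,"dz":0,"rx":0,"ry":0,"rz":0,"claw":1},
    {"dx":0.04,"dy":0,"dz":0,"rx":0,"ry":0,"rz":0,"claw":1},
    {"dx":0.045,"dy":0,"dz":0,"rx":0,"ry":0,"rz":0,"claw":1},
    {"dx":0,"dy":0,"dz":0,"rx":0,"ry":0,"rz":0,"claw":1},
    {"dx":0,"dy":0,"dz":0,"rx":0,"ry":0,"rz":0,"claw":1},
  ],
)

```text
time_s: 10.05
ee_pos: [0.53, -0.4453, 0.1672]
eef_rot: [3.142, 0.0, -0.82]
force: [0.4, 0.5, -1.1]
grip_width: 0.0157
grip_force: 40.0
```

Call:
step_arm(
  plan=[
    {"dx":0,"dy":0,"dz":-0.05,"rx":0,"ry":0,"rz":0,"claw":1},
    {"dx":0,"dy":0,"dz":-0.05,"rx":0,"ry":0,"rz":0,"claw":1},
    {"dx":0,"dy":0,"dz":-0.05,"rx":0,"ry":0,"rz":0,"claw":1},
    {"dx":0,"dy":0,"dz":-0.03,"rx":0,"ry":0,"rz":0,"claw":1},
    {"dx":0,"dy":0,"dz":-0.03,"rx":0,"ry":0,"rz":0,"claw":1},
    {"dx":0,"dy":0,"dz":-0.03,"rx":0,"ry":0,"rz":0,"claw":1},
    {"dx":0,"dy":0,"dz":-0.03,"rx":0,"ry":0,"rz":0,"claw":1},
    {"dx":0,"dy":0,"dz":-0.03,"rx":0,"ry":0,"rz":0,"claw":1},
    {"dx":0,"dy":0,"dz":0,"rx":0,"ry":0,"rz":0,"claw":1},
    {"dx":0,"dy":0,"dz":0,"rx":0,"ry":0,"rz":0,"claw":1},
  ],
)

```text
time_s: 11.05
ee_pos: [0.5299, -0.4452, 0.1974]
eef_rot: [-3.142, 0.0, -0.82]
force: [0.5, 0.0, -2.3]
grip_width: 0.0162
grip_force: 40.0
```

Run:
```python
from h import *
o=telemetry.get_obs(); print(o["ee_pos"],o["force"],o["moment"])
p=viewer.camera("top"); cv2.imwrite("pics/n.png",cv2.resize(p["img"][130:290,330:490,::-1],None,fx=3.5,fy=3.5))
```

```text
[ 0.52992706 -0.44524381  0.19740039] [ 0.47626514  0.0373039  -2.31390624] [ 0.07194714  0.00549822 -0.00387656]
```

View pics/n.png

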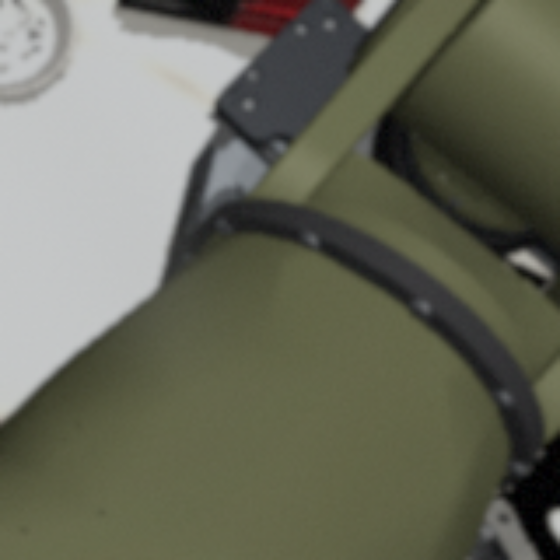

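The arm hides the well, but the load rose by 1.2 N, which is the cartridge's 0.12 kg, so it is hooked. Lifting smoothly.

Call:
step_arm(
  plan=[
    {"dx":0,"dy":0,"dz":-0.05,"rx":0,"ry":0,"rz":0,"claw":1},
    {"dx":0,"dy":0,"dz":-0.1,"rx":0,"ry":0,"rz":0,"claw":1},
    {"dx":0,"dy":0,"dz":-0.15,"rx":0,"ry":0,"rz":0,"claw":1},
    {"dx":0,"dy":0,"dz":-0.2,"rx":0,"ry":0,"rz":0,"claw":1},
    {"dx":0,"dy":0,"dz":-0.2,"rx":0,"ry":0,"rz":0,"claw":1},
    {"dx":0,"dy":0,"dz":-0.2,"rx":0,"ry":0,"rz":0,"claw":1},
    {"dx":0,"dy":0,"dz":-0.2,"rx":0,"ry":0,"rz":0,"claw":1},
    {"dx":0,"dy":0,"dz":-0.1,"rx":0,"ry":0,"rz":0,"claw":1},
    {"dx":0,"dy":0,"dz":-0.05,"rx":0,"ry":0,"rz":0,"claw":1},
    {"dx":0,"dy":0,"dz":0,"rx":0,"ry":0,"rz":0,"claw":1},
  ],
)

```text
time_s: 12.1
ee_pos: [0.53, -0.4453, 0.3228]
eef_rot: [-3.142, -0.001, -0.82]
force: [0.4, -0.2, -2.1]
grip_width: 0.016
grip_force: 40.0
```

Run:
```python
from h import *
o=telemetry.get_obs(); print(o["ee_pos"],o["force"])
p=viewer.camera("side"); cv2.imwrite("pics/o.png",cv2.resize(p["img"][150:400,170:400,::-1],None,fx=2.4,fy=2.4))
```

```text
[ 0.52995609 -0.44526556  0.32283555] [ 0.35411126 -0.22032084 -2.10045767]
```

View pics/o.png

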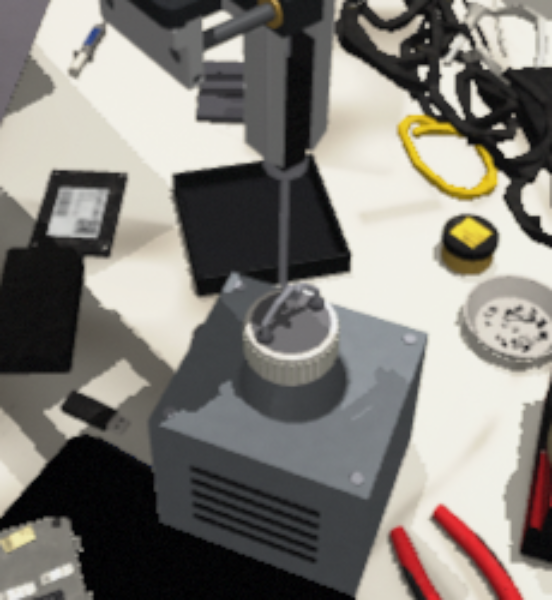

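The cartridge hangs upright on the hook at (290,335), clear above the extractor. Carrying it to the tray with smooth ramps.

Call:
step_arm(
  plan=[
    {"dx":-0.0226,"dy":-0.0153,"dz":0,"rx":0,"ry":0,"rz":0,"claw":1},
    {"dx":-0.0452,"dy":-0.0306,"dz":0,"rx":0,"ry":0,"rz":0,"claw":1},
    {"dx":-0.0678,"dy":-0.0458,"dz":0,"rx":0,"ry":0,"rz":0,"claw":1},
    {"dx":-0.0904,"dy":-0.0611,"dz":0,"rx":0,"ry":0,"rz":0,"claw":1},
    {"dx":-0.113,"dy":-0.0764,"dz":0,"rx":0,"ry":0,"rz":0,"claw":1},
    {"dx":-0.1357,"dy":-0.0917,"dz":0,"rx":0,"ry":0,"rz":0,"claw":1},
    {"dx":-0.1357,"dy":-0.0917,"dz":0,"rx":0,"ry":0,"rz":0,"claw":1},
    {"dx":-0.1357,"dy":-0.0917,"dz":0,"rx":0,"ry":0,"rz":0,"claw":1},
    {"dx":-0.1357,"dy":-0.0917,"dz":0,"rx":0,"ry":0,"rz":0,"claw":1},
    {"dx":-0.1357,"dy":-0.0917,"dz":0,"rx":0,"ry":0,"rz":0,"claw":1},
  ],
)

```text
time_s: 13.15
ee_pos: [0.5104, -0.3226, 0.3225]
eef_rot: [-3.142, -0.0, -0.82]
force: [0.1, -0.3, -1.9]
grip_width: 0.0157
grip_force: 40.0
```

Call:
step_arm(
  plan=[
    {"dx":-0.1357,"dy":-0.0917,"dz":0,"rx":0,"ry":0,"rz":0,"claw":1},
    {"dx":-0.1357,"dy":-0.0917,"dz":0,"rx":0,"ry":0,"rz":0,"claw":1},
    {"dx":-0.1357,"dy":-0.0917,"dz":0,"rx":0,"ry":0,"rz":0,"claw":1},
    {"dx":-0.1357,"dy":-0.0917,"dz":0,"rx":0,"ry":0,"rz":0,"claw":1},
    {"dx":-0.1357,"dy":-0.0917,"dz":0,"rx":0,"ry":0,"rz":0,"claw":1},
    {"dx":-0.113,"dy":-0.0764,"dz":0,"rx":0,"ry":0,"rz":0,"claw":1},
    {"dx":-0.0904,"dy":-0.0611,"dz":0,"rx":0,"ry":0,"rz":0,"claw":1},
    {"dx":-0.0678,"dy":-0.0458,"dz":0,"rx":0,"ry":0,"rz":0,"claw":1},
    {"dx":-0.0452,"dy":-0.0306,"dz":0,"rx":0,"ry":0,"rz":0,"claw":1},
    {"dx":-0.0226,"dy":-0.0153,"dz":0,"rx":0,"ry":0,"rz":0,"claw":1},
  ],
)

```text
time_s: 14.15
ee_pos: [0.4917, -0.2023, 0.3225]
eef_rot: [-3.142, -0.0, -0.82]
force: [-0.8, -0.3, -2.5]
grip_width: 0.0157
grip_force: 40.0
```

Call:
step_arm(
  plan=[
    {"dx":0,"dy":0,"dz":0.05,"rx":0,"ry":0,"rz":0,"claw":1},
    {"dx":0,"dy":0,"dz":0.1,"rx":0,"ry":0,"rz":0,"claw":1},
    {"dx":0,"dy":0,"dz":0.15,"rx":0,"ry":0,"rz":0,"claw":1},
    {"dx":0,"dy":0,"dz":0.2,"rx":0,"ry":0,"rz":0,"claw":1},
    {"dx":0,"dy":0,"dz":0.2,"rx":0,"ry":0,"rz":0,"claw":1},
    {"dx":0,"dy":0,"dz":0.2,"rx":0,"ry":0,"rz":0,"claw":1},
    {"dx":0,"dy":0,"dz":0.15,"rx":0,"ry":0,"rz":0,"claw":1},
    {"dx":0,"dy":0,"dz":0.1,"rx":0,"ry":0,"rz":0,"claw":1},
    {"dx":0,"dy":0,"dz":0.07,"rx":0,"ry":0,"rz":0,"claw":1},
    {"dx":0,"dy":0,"dz":0.05,"rx":0,"ry":0,"rz":0,"claw":1},
  ],
)

```text
time_s: 15.15
ee_pos: [0.4916, -0.2028, 0.195]
eef_rot: [3.142, 0.0, -0.82]
force: [-0.4, 0.1, -2.0]
grip_width: 0.0157
grip_force: 40.0
```

Call:
step_arm(
  plan=[
    {"dx":0,"dy":0,"dz":0,"rx":0,"ry":0,"rz":0,"claw":1},
    {"dx":0,"dy":0,"dz":0,"rx":0,"ry":0,"rz":0,"claw":1},
    {"dx":0,"dy":0,"dz":0,"rx":0,"ry":0,"rz":0,"claw":1},
    {"dx":0,"dy":0,"dz":0.02,"rx":0,"ry":0,"rz":0,"claw":1},
    {"dx":0,"dy":0,"dz":0.02,"rx":0,"ry":0,"rz":0,"claw":1},
    {"dx":0,"dy":0,"dz":0.02,"rx":0,"ry":0,"rz":0,"claw":1},
    {"dx":0,"dy":0,"dz":0.02,"rx":0,"ry":0,"rz":0,"claw":1},
    {"dx":0,"dy":0,"dz":0.02,"rx":0,"ry":0,"rz":0,"claw":1},
    {"dx":0,"dy":0,"dz":0.02,"rx":0,"ry":0,"rz":0,"claw":1},
    {"dx":0,"dy":0,"dz":0.02,"rx":0,"ry":0,"rz":0,"claw":1},
  ],
)

```text
time_s: 16.15
ee_pos: [0.4916, -0.2026, 0.1813]
eef_rot: [3.142, 0.0, -0.82]
force: [-0.5, -0.9, -2.1]
grip_width: 0.0156
grip_force: 40.0
```

Call:
step_arm(
  plan=[
    {"dx":0,"dy":0,"dz":0.02,"rx":0,"ry":0,"rz":0,"claw":1},
    {"dx":0,"dy":0,"dz":0.02,"rx":0,"ry":0,"rz":0,"claw":1},
    {"dx":0,"dy":0,"dz":0.02,"rx":0,"ry":0,"rz":0,"claw":1},
    {"dx":0,"dy":0,"dz":0.02,"rx":0,"ry":0,"rz":0,"claw":1},
    {"dx":0,"dy":0,"dz":0.02,"rx":0,"ry":0,"rz":0,"claw":1},
    {"dx":0,"dy":0,"dz":0.02,"rx":0,"ry":0,"rz":0,"claw":1},
    {"dx":0,"dy":0,"dz":0.02,"rx":0,"ry":0,"rz":0,"claw":1},
    {"dx":0,"dy":0,"dz":0,"rx":0,"ry":0,"rz":0,"claw":1},
    {"dx":0,"dy":0,"dz":0,"rx":0,"ry":0,"rz":0,"claw":1},
  ],
)

```text
time_s: 17.05
ee_pos: [0.4917, -0.2026, 0.1675]
eef_rot: [3.142, -0.0, -0.82]
force: [0.1, -0.5, -1.5]
grip_width: 0.0156
grip_force: 40.0
```

Run:
```python
from h import *
o=telemetry.get_obs(); print(o["ee_pos"],o["force"])
p=viewer.camera("side"); cv2.imwrite("pics/q.png",cv2.resize(p["img"][130:300,200:360,::-1],None,fx=3.5,fy=3.5))
w=cloud(p).reshape(-1,3); q=w[(abs(w[:,0]-.4965)<.055)&(abs(w[:,1]+.207)<.045)&(w[:,2]>.022)&(w[:,2]<.075)]
b=q[q[:,2]<.034]; print("disc",np.round(np.percentile(b,[1,50,99],axis=0),3).tolist())
```

```text
[ 0.49166536 -0.20264734  0.16745551] [ 0.13519011 -0.46449013 -1.53498003]
disc [[0.443, -0.244, 0.022], [0.499, -0.218, 0.031], [0.551, -0.169, 0.034]]
```

View pics/q.png

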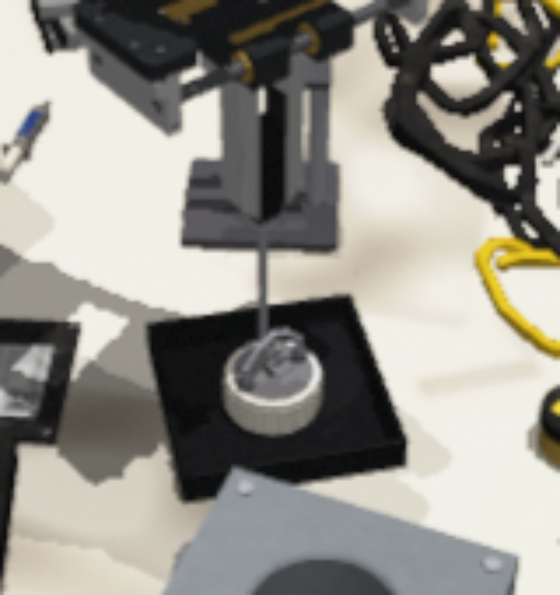

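The cartridge stands upright in the tray at (272,385) and the load has come off. Lower 4 mm more, back out along -x of the hook, then lift.

Call:
step_arm(
  plan=[
    {"dx":0,"dy":0,"dz":0.02,"rx":0,"ry":0,"rz":0,"claw":1},
    {"dx":0,"dy":0,"dz":0.02,"rx":0,"ry":0,"rz":0,"claw":1},
    {"dx":0,"dy":0,"dz":0,"rx":0,"ry":0,"rz":0,"claw":1},
    {"dx":-0.03,"dy":0,"dz":0,"rx":0,"ry":0,"rz":0,"claw":1},
    {"dx":-0.04,"dy":0,"dz":0,"rx":0,"ry":0,"rz":0,"claw":1},
    {"dx":-0.04,"dy":0,"dz":0,"rx":0,"ry":0,"rz":0,"claw":1},
    {"dx":-0.04,"dy":0,"dz":0,"rx":0,"ry":0,"rz":0,"claw":1},
    {"dx":-0.04,"dy":0,"dz":0,"rx":0,"ry":0,"rz":0,"claw":1},
    {"dx":-0.05,"dy":0,"dz":0,"rx":0,"ry":0,"rz":0,"claw":1},
    {"dx":0,"dy":0,"dz":0,"rx":0,"ry":0,"rz":0,"claw":1},
  ],
)

```text
time_s: 18.1
ee_pos: [0.475, -0.1847, 0.1635]
eef_rot: [3.142, 0.0, -0.82]
force: [-0.2, 0.8, -1.0]
grip_width: 0.0154
grip_force: 40.0
```

Call:
step_arm(
  plan=[
    {"dx":0,"dy":0,"dz":-0.05,"rx":0,"ry":0,"rz":0,"claw":1},
    {"dx":0,"dy":0,"dz":-0.05,"rx":0,"ry":0,"rz":0,"claw":1},
    {"dx":0,"dy":0,"dz":-0.1,"rx":0,"ry":0,"rz":0,"claw":1},
    {"dx":0,"dy":0,"dz":-0.2,"rx":0,"ry":0,"rz":0,"claw":1},
    {"dx":0,"dy":0,"dz":-0.3,"rx":0,"ry":0,"rz":0,"claw":1},
    {"dx":0,"dy":0,"dz":-0.3,"rx":0,"ry":0,"rz":0,"claw":1},
    {"dx":0,"dy":0,"dz":-0.3,"rx":0,"ry":0,"rz":0,"claw":1},
    {"dx":0,"dy":0,"dz":0,"rx":0,"ry":0,"rz":0,"claw":1},
  ],
)

```text
time_s: 18.9
ee_pos: [0.4762, -0.1855, 0.2982]
eef_rot: [-3.139, -0.007, -0.82]
force: [0.4, 0.1, -0.8]
grip_width: 0.0154
grip_force: 40.0
```

Call:
step_arm(
  plan=[
    {"dx":0,"dy":0,"dz":0,"rx":0,"ry":0,"rz":-0.0901,"claw":1},
    {"dx":0,"dy":0,"dz":0,"rx":0,"ry":0,"rz":-0.0901,"claw":1},
    {"dx":0,"dy":0,"dz":0,"rx":0,"ry":0,"rz":-0.0901,"claw":1},
    {"dx":0,"dy":0,"dz":0,"rx":0,"ry":0,"rz":-0.0901,"claw":1},
    {"dx":0,"dy":0,"dz":0,"rx":0,"ry":0,"rz":-0.0901,"claw":1},
    {"dx":0,"dy":0,"dz":0,"rx":0,"ry":0,"rz":-0.0901,"claw":1},
  ],
)

```text
time_s: 19.5
ee_pos: [0.4751, -0.1851, 0.2931]
eef_rot: [-3.141, 0.001, 0.035]
force: [0.9, 0.1, -0.4]
grip_width: 0.0159
grip_force: 40.0
```

Call:
step_arm(
  plan=[
    {"dx":-0.153,"dy":-0.327,"dz":0,"rx":0,"ry":0,"rz":0,"claw":1},
    {"dx":-0.153,"dy":-0.327,"dz":0,"rx":0,"ry":0,"rz":0,"claw":1},
    {"dx":-0.153,"dy":-0.327,"dz":0,"rx":0,"ry":0,"rz":0,"claw":1},
    {"dx":-0.153,"dy":-0.327,"dz":0,"rx":0,"ry":0,"rz":0,"claw":1},
    {"dx":-0.153,"dy":-0.327,"dz":0,"rx":0,"ry":0,"rz":0,"claw":1},
    {"dx":0,"dy":0,"dz":0,"rx":0,"ry":0,"rz":0,"claw":1},
    {"dx":0,"dy":0,"dz":0,"rx":0,"ry":0,"rz":0,"claw":1},
  ],
)

```text
time_s: 20.2
ee_pos: [0.394, -0.0236, 0.2935]
eef_rot: [3.141, -0.0, 0.031]
force: [0.2, -0.1, -1.0]
grip_width: 0.0155
grip_force: 40.0
```

Run:
```python
from h import *
o=telemetry.get_obs(); e=np.array(o["ee_pos"]); print(e,o["eef_rot"])
for n in ["side","top"]:
    p=viewer.camera(n); w=cloud(p).reshape(-1,3); d=w-e
    q=d[(np.hypot(d[:,0],d[:,1])<.03)&(d[:,2]<-.03)&(d[:,2]>-.135)]
    if len(q): print(n,[np.round(np.median(q[abs(q[:,2]-z)<.008][:,:2],axis=0),4).tolist() for z in (-.05,-.08,-.095)],q[:,2].min())
    f=w[(abs(w[:,0]-.4965)<.06)&(abs(w[:,1]+.207)<.06)]
    for a,b in((.025,.036),(.048,.075)):
        g=f[(f[:,2]>a)&(f[:,2]<b)]; print(n,len(g),np.round(g.min(0),3),np.round(g.max(0),3))
```

```text
[ 0.39397812 -0.02364704  0.29353278] [ 3.14137063e+00 -4.45945453e-04  3.05105721e-02]
side [[-0.0008, -0.0027], [-0.0005, -0.0029], [-0.0008, -0.0017]] -0.12318153767097034
side 434 [ 0.438 -0.265  0.025] [ 0.553 -0.149  0.036]
side 40 [ 0.482 -0.223  0.049] [ 0.512 -0.197  0.063]
top [[nan, nan], [-0.0011, -0.0027], [-0.0027, -0.0015]] -0.08914341609487458
top 561 [ 0.47  -0.236  0.025] [ 0.549 -0.164  0.036]
top 38 [ 0.483 -0.222  0.048] [ 0.508 -0.197  0.065]
  return _methods._mean(a, axis=axis, dtype=dtype,
  ret = um.true_divide(
```

Cartridge upright and the hook is unchanged in the grip. Back into the fork.

Call:
step_arm(
  plan=[
    {"dx":0,"dy":0,"dz":0.3,"rx":0,"ry":0,"rz":0,"claw":1},
    {"dx":0,"dy":0,"dz":0.4,"rx":0,"ry":0,"rz":0,"claw":1},
    {"dx":0,"dy":0,"dz":0.4,"rx":0,"ry":0,"rz":0,"claw":1},
    {"dx":0,"dy":0,"dz":0.23,"rx":0,"ry":0,"rz":0,"claw":1},
    {"dx":0,"dy":0,"dz":0,"rx":0,"ry":0,"rz":0,"claw":1},
    {"dx":0,"dy":0,"dz":0,"rx":0,"ry":0,"rz":0,"claw":1},
  ],
)

```text
time_s: 20.9
ee_pos: [0.3945, -0.0244, 0.1611]
eef_rot: [-3.142, 0.0, 0.028]
force: [0.0, 0.2, -0.4]
grip_width: 0.016
grip_force: 40.0
```

Call:
step_arm(
  plan=[
    {"dx":0.1,"dy":0,"dz":0,"rx":0,"ry":0,"rz":0,"claw":1},
    {"dx":0.1,"dy":0,"dz":0,"rx":0,"ry":0,"rz":0,"claw":1},
    {"dx":0.1,"dy":0,"dz":0,"rx":0,"ry":0,"rz":0,"claw":1},
    {"dx":0.1,"dy":0,"dz":0,"rx":0,"ry":0,"rz":0,"claw":1},
    {"dx":0.1,"dy":0,"dz":0,"rx":0,"ry":0,"rz":0,"claw":1},
    {"dx":0.1,"dy":0,"dz":0,"rx":0,"ry":0,"rz":0,"claw":1},
    {"dx":0.1,"dy":0,"dz":0,"rx":0,"ry":0,"rz":0,"claw":1},
    {"dx":0,"dy":0,"dz":0,"rx":0,"ry":0,"rz":0,"claw":1},
    {"dx":0,"dy":0,"dz":0,"rx":0,"ry":0,"rz":0,"claw":1},
  ],
)

```text
time_s: 21.8
ee_pos: [0.4639, -0.0218, 0.1602]
eef_rot: [-3.141, 0.001, 0.029]
force: [-0.4, 0.6, -1.1]
grip_width: 0.016
grip_force: 40.0
```

Call:
step_arm(
  plan=[
    {"dx":0,"dy":0,"dz":0.03,"rx":0,"ry":0,"rz":0,"claw":1},
    {"dx":0,"dy":0,"dz":0.03,"rx":0,"ry":0,"rz":0,"claw":1},
    {"dx":0,"dy":0,"dz":0.03,"rx":0,"ry":0,"rz":0,"claw":1},
    {"dx":0,"dy":0,"dz":0.02,"rx":0,"ry":0,"rz":0,"claw":1},
    {"dx":0,"dy":0,"dz":0,"rx":0,"ry":0,"rz":0,"claw":1},
    {"dx":0,"dy":0,"dz":0,"rx":0,"ry":0,"rz":0,"claw":1},
  ],
)

```text
time_s: 22.4
ee_pos: [0.464, -0.0219, 0.1495]
eef_rot: [3.142, 0.0, 0.029]
force: [-0.2, 0.5, -0.8]
grip_width: 0.0159
grip_force: 40.0
```

Lower the last 1 mm, check the force, and open slowly.

Call:
step_arm(
  plan=[
    {"dx":0,"dy":0,"dz":0.01,"rx":0,"ry":0,"rz":0,"claw":1},
    {"dx":0,"dy":0,"dz":0.005,"rx":0,"ry":0,"rz":0,"claw":1},
    {"dx":0,"dy":0,"dz":0,"rx":0,"ry":0,"rz":0,"claw":1},
  ],
)

```text
time_s: 22.7
ee_pos: [0.4641, -0.0218, 0.1485]
eef_rot: [3.141, -0.001, 0.029]
force: [-2.5, 0.2, 5.6]
grip_width: 0.016
grip_force: 40.0
```

Call:
step_arm(
  plan=[
    {"dx":0,"dy":0,"dz":0,"rx":0,"ry":0,"rz":0,"claw":0.75},
    {"dx":0,"dy":0,"dz":0,"rx":0,"ry":0,"rz":0,"claw":0.7},
    {"dx":0,"dy":0,"dz":0,"rx":0,"ry":0,"rz":0,"claw":0.6},
    {"dx":0,"dy":0,"dz":0,"rx":0,"ry":0,"rz":0,"claw":0.5},
    {"dx":0,"dy":0,"dz":0,"rx":0,"ry":0,"rz":0,"claw":0.4},
    {"dx":0,"dy":0,"dz":0,"rx":0,"ry":0,"rz":0,"claw":0.3},
    {"dx":0,"dy":0,"dz":0,"rx":0,"ry":0,"rz":0,"claw":0.3},
    {"dx":0,"dy":0,"dz":0,"rx":0,"ry":0,"rz":0,"claw":0.3},
  ],
)

```text
time_s: 23.5
ee_pos: [0.464, -0.0218, 0.148]
eef_rot: [3.142, -0.0, 0.029]
force: [0.1, -0.1, 0.3]
grip_width: 0.0656
grip_force: 0.0
```

Call:
step_arm(
  plan=[
    {"dx":0,"dy":0,"dz":-0.1,"rx":0,"ry":0,"rz":0,"claw":0.3},
    {"dx":0,"dy":0,"dz":-0.2,"rx":0,"ry":0,"rz":0,"claw":0.3},
    {"dx":0,"dy":0,"dz":-0.3,"rx":0,"ry":0,"rz":0,"claw":0.3},
    {"dx":0,"dy":0,"dz":-0.4,"rx":0,"ry":0,"rz":0,"claw":0.3},
    {"dx":0,"dy":0,"dz":-0.4,"rx":0,"ry":0,"rz":0,"claw":0},
    {"dx":-0.4,"dy":0,"dz":0,"rx":0,"ry":0,"rz":0,"claw":0},
    {"dx":-0.4,"dy":0,"dz":0,"rx":0,"ry":0,"rz":0,"claw":0},
    {"dx":0,"dy":0,"dz":0,"rx":0,"ry":0,"rz":0,"claw":0},
  ],
)

```text
time_s: 24.3
ee_pos: [0.3814, -0.0241, 0.2893]
eef_rot: [3.141, -0.002, 0.029]
force: [0.8, -0.8, -0.6]
grip_width: 0.0929
grip_force: 0.0
```

Run:
```python
from h import *
p=viewer.camera("side"); cv2.imwrite("pics/r.png",cv2.resize(p["img"][90:400,140:420,::-1],None,fx=1.9,fy=1.9))
w=cloud(p).reshape(-1,3); q=w[(abs(w[:,0]-.463)<.03)&(abs(w[:,1]+.022)<.025)&(w[:,2]>.135)&(w[:,2]<.195)]
print(np.round(q.mean(0),4),np.round(np.percentile(q,[2,98],axis=0),4).tolist())
```

```text
[ 0.4638 -0.0283  0.1643] [[0.4561, -0.0323, 0.1362], [0.4711, -0.0174, 0.1868]]
```

View pics/r.png

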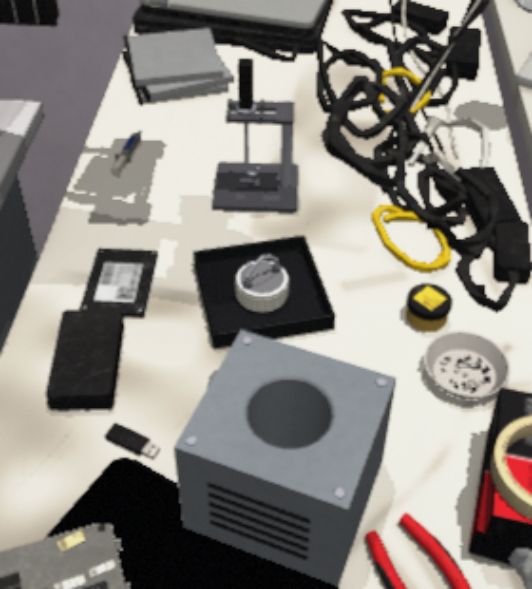

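The hook hangs upright in the fork at (246,90), the cartridge stands upright in the tray at (262,285), and the other things haven't moved. Handing in.

```bash
python3 -c "
from station import hand_in
print(hand_in())"
```

```text
the job is handed in; nothing more can be done
None
```

The job is handed in after about 24 s of robot time: the cartridge stands upright in the tray and the hook hangs in its fork, with its J toward +x, as I found it and not -x as the brief says; no verdict was returned.

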